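Press a glued brass bush home in a register bar and hold the arbor press down

TASK

The brass bush in the wooden register bar is glued and only just started in its bore: slide the bar along the bed of the bench press until the bush stands centred under the round foot of the ram. Keep the red safety catch locked until the bush is there; then flip the catch over towards you to free the lever, pull the lever down by its black handle until the bush is pressed in flush with the wood, and finish while still holding the lever down with the ram pressing firmly on the bush, since the glue needs the pressure and the lever springs back if let go. Do not knock the sorts box, the loupe or the ink tin out of place.

Things in the scene. Friction and masses are not known exactly. Their poses are not given: they have to be found in the camera images.
- press: Green bench arbor press, fixed. Origin on the bench below the ram axis; x from the open front back to the column, y to its left, z up ('press' x, y, z below, mm). Bed x -115..135, y -115..175, top z 30. Column from x 55, y -40..40. Head x -45..115, y -28..28, z 141..234; the ram's end stands out of its top at x, y -10..10 up to z 260. Left of y 60 all is open from above.
- fence_face (a point): Middle of the front face of the steel fence on the bed behind the ram, at press 19.5, 0, 36. The fence runs along y from -45 to 45 and is 12 mm high, 12 thick. With the bush centred under the ram the bar's back side is parallel to the fence and 1.5 mm clear of it.
- ram_tip (a point): Centre of the lower face of the ram's round steel foot, 22 mm across. At rest 70 mm above the bench (press 0, 0, 70); the ram comes straight down 22 mm per radian of the lever.
- register_bar: Loose pale wooden bar, 36 wide (x) x 250 long (y) x 20 high, 0.2 kg, brass bands at both ends, lying flat on the bed along the press's y, drawn out to the left. Origin: centre of its underside. The bush to be pressed is at x 0, y -45 of the bar; a second one at y +45 is already flush. Gripped across its width near its left end (y +85) it can be slid with the gripper clear of the press.
- bush_top (a point): Centre of the top of the proud brass bush, 14 mm across with a dark 6 mm hole. It stands 10 mm above the bar's top at the start (60 mm above the bench).
- bush (a joint): How far the bush is pressed in, m: 0 at the start, 0.010 flush with the wood and at the bottom of its bore. It takes about 40 N from the ram (about 8 N at the lever's handle, with the spring) to move it, and it stays where pressed.
- catch (a joint): Angle of the safety catch, rad: 0 locked (nose in front of the lug on the lock disc, the lever cannot move), up to 1.5 flipped over towards the press's front (-x). It is free of the lug from 0.3; fully over means more than 0.8. Stays where it is left; a push of about 1 N moves it.
- catch_tab (a point): Middle of the top edge of the catch's red thumb tab, 18 wide (y), 7 thick (x), upright while locked, 50 mm above the hinge (press -20, 45, 275); its upper 32 mm are red. Behind it (+x) nothing within 15 mm either side is higher than press z 235. The catch's nose, 9 wide, reaches 43 mm back from the hinge and swings up as the tab swings forward and down.
- catch_hinge (a point): Point on the catch's hinge axis (parallel to the press's y), at press -20, 45, 225.
- lever (a joint): Angle of the lever, rad: 0 at rest (arm rising 40 degrees above level towards the front, held up by a spring), growing as the handle is pulled down. The foot meets the bush at about 0.45 and has it flush at about 0.91 (bar and foot give a little, up to 0.95 under a firm push of 15 N). The spring takes about 2 to 4 N at the handle; let go, the lever rises again.
- lever_grip (a point): Middle of the black revolving handle, 28 mm across, 66 mm long, lying level across the end of the lever on the press's right (along the press's y, from -85 to -151, this point at y -117.5) and turning freely on its spindle. It moves down and forward on an arc of radius 160 mm about the lever's axis, at rest at press -91, -117.5, 289. The steel arm joins it at its left end only.
- lever_hinge (a point): Point on the lever's axis (parallel to the press's y), at press 32, -75, 186.
- sorts_box: Small oak box with a lid, 80 x 105 x 32 mm, a bystander in front of the press. Origin: centre of its underside.
- loupe: Black eyepiece, 48 mm across, 43 high, a bystander. Origin: centre of its underside.
- ink_tin_2: Round ink tin with a red top, 67 mm across, 37 high, a bystander to the left of the press. Origin: centre of its underside.

How it is judged (in metres and radians):
On the way, in this order (a step that is already met when the one before it is completed fails the run):
1. the bush stands centred under the ram's foot, the bar flat on the bed, catch still locked (horizontal distance between bush_top and ram_tip below 0.004 m and angle between register_bar's own z axis and vertical below 0.04 rad and height (world z) of register_bar below 0.034 m and value of joint catch below 0.25 rad), for 0.2 s.
2. the safety catch is flipped over (value of joint catch above 0.8 rad), for 0.2 s.
3. the bush is pressed flush (value of joint bush above 0.009 m and horizontal distance between bush_top and ram_tip below 0.005 m), for 0.2 s.
At the end, for the whole second after the job is handed in: The bush is within 1 mm of flush and within 5 mm of the ram's axis, the bar lies flat, the catch is still flipped over (above 0.7 rad), the lever is held down (above 0.8 rad) by the fingers with more than 2 N and the ram presses on the bush with more than 15 N (all of step 3 and angle between register_bar's own z axis and vertical below 0.04 rad and value of joint catch above 0.7 rad and value of joint lever above 0.8 rad and contact force between ram and register_bar above 15 N and contact force between the fingers and lever above 2 N); the arm keeps its last pose, push and grip.
It fails at once if the sorts box, the loupe or the ink tin is pushed more than 20 mm (distance of any of sorts_box, loupe, ink_tin_2 from where it was at the start of the episode above 0.02 m).
It also fails if it takes over 72 s, if anything falls off the work surface, if the arm or the gripper's body presses on something with over 40 N, if the wrist force passes 120 N, or if a joint passes its speed limit or range.

ROBOT

A 6-joint arm with a two-finger parallel gripper is mounted at the origin on a cart in front of the work surface, level with it; the furniture and walls round the work are solid. World frame = base frame: x ahead of the robot, y to its left, z up, the work surface at z = 0. Lengths are in mm, angles in rad, forces in N, time in s.
With the tool pointing down it reaches from about 350 to 875 mm from the base axis. Payload 4.2 kg.
Tool frame: the origin (TCP) lies midway between the tips of the shut fingers; the grasp point (between the pads) lies 19 mm behind it; z points along the fingers, y is the line along which they close (so a half turn about z gives the same grasp; the last joint's range is limited). The gripper opens to 85 mm and grips with 20 to 120 N. Pads are 22 mm wide; open, the fingers measure 114 mm over their backs; the gripper's body (76 mm by 85 mm) begins 54 mm behind the grasp point. The pads swing forward as they close: fully open they stand 13 mm farther back than shut.
Start: joints at [1.461, 0.385, 0.008, 0, -1.194, -0.259], TCP at [225.277, 582.966, 231.312] pointing down, gripper open.
Joint ranges: [-3.14, 3.14], [-1.21, 2.06], [-1.07, 1.41], [-3.16, 2.05], [-2.99, -0.16], [-3.1, 3.1]. Speed limits (rad/s): [2.79, 2.79, 3.14, 3.14, 3.14, 3.14].

INTERFACE

Orientations are given as a unit quaternion [x, y, z, w].
In Python, from bench import arm gives the robot as it stands. The module is installed in compiled form; this text tells all that it offers.
- The arm moves only by the shell command python3 -m handwheel 'ROWS' [OPENING]. ROWS is JSON, a list of rows, each an object of numbers: "x", "y", "z": the shift along the world's x, y, z each as a share of 20 cm, from -1 to 1; "ax", "ay", "az": the turn, a rotation vector about the world's x, y, z each as a share of 90 degrees, from -1 to 1. In form: [{"x": .., "y": .., "z": .., "ax": .., "ay": .., "az": ..}, ...]. A call has exactly 8 rows; each row shifts and turns the commanded pose from where the row before left it; what a row does not reach is not made up. A row lasts 1/10 s, in which the tool goes at most 50 mm and 8.59 degrees, less where a joint would pass 70% of its speed; a pose out of reach is approached as far as the arm can. A call with a number of a shift or a turn outside -1 to 1 is refused whole. A call with a gripper value outside its range is refused whole. OPENING is the opening, from -1 (shut) to 1 (fully open), set as the call begins (- or left out, the last holds). The fingers move at their own pace and stop on an object; the grip force is fixed at half the most. Time passes only in rows, so rows that do not move let the fingers close, or fill a call up. It gives the time, the measured TCP pose, the force, the opening and the grip force at its end, in the units of the state.
- arm.read_state(): the state, without advancing time (a new reading comes with each control period).
- arm.get_image(name): name is "scene" or "top"; returns the picture (480x640x3 uint8, red, green, blue); there is no depth.
- arm.camera_params(name): a dict with "K" (3x3 intrinsics, pixels), "position" and "orientation" of the camera in the world. Camera axes: x right, y down, z forward; pixel columns grow to the right and rows downward; lengths in mm; the calibration is good to about 2 mm. A picture is of the moment at which its call begins. camera_params takes no time and is no camera call.
- arm.job_done(): hands the job in; it is judged then, once.
The state is a dict: "clock": time; "joints": joint angles; "joint_vel": joint speeds; "joint_efforts": joint torques, N m; "position": TCP position; "ee_rot": TCP orientation; "contact_force": force on the tool from outside, world axes, zero at the start; "wrist_torque": the same for the moment, N m; "gripper_width": finger opening in mm; "grasp_force": force on a finger pad.
Only numpy, scipy, OpenCV 4.12 (cv2) and the standard library are available. Lean on these libraries where they do the work, as an engineer would, in place of code of your own. Each camera call takes 0.05 s, during which the arm holds its last target. There are 200 camera calls.

## Working session

There is one attempt and no reset: what is moved stays moved. The work goes in short steps, Python scripts to look and compute and a shell command to move; the robot and the scene stay as the last step left them, time stands still between calls to the robot, and variables do not carry over. Pictures are saved under pics/ and viewed, at most 10 in all, crops included, and the job is handed in when it is done.

```bash
mkdir -p pics
python3 - <<'E'
from bench import arm
import cv2,numpy as np
for n in("scene","top"):
    im=arm.get_image(n); cv2.imwrite(f"pics/{n}0.png",im[:,:,::-1]); p=arm.camera_params(n); print(n,p)
s=arm.read_state(); print(s)
E
```

```text
scene {'K': array([[450.23224082,   0.        , 319.23138615],
       [  0.        , 450.23224082, 236.51852479],
       [  0.        ,   0.        ,   1.        ]]), 'position': array([-240.58673687, -561.22776532,  965.17002024]), 'orientation': array([ 0.81061121, -0.38647228,  0.18877052, -0.39738436])}
top {'K': array([[590.30870201,   0.        , 317.7070706 ],
       [  0.        , 590.30870201, 243.87399383],
       [  0.        ,   0.        ,   1.        ]]), 'position': array([ 422.01310649,   51.98625785, 1431.99554286]), 'orientation': array([ 0.71452457, -0.69851236,  0.03049833, -0.02459624])}
{'clock': 0.1, 'joints': array([ 1.46059734e+00,  3.85498297e-01,  6.80504400e-03, -4.35712583e-04,
       -1.19402452e+00, -2.58612081e-01]), 'joint_vel': array([-0.00045278,  0.00061237,  0.00583062,  0.00237766,  0.00042864,
        0.00031338]), 'joint_efforts': array([-6.73150535e-04, -3.93316734e+01,  1.88931477e+01,  4.19800848e+00,
       -2.56807041e-03,  4.90381325e-06]), 'position': array([225.10680224, 582.50831684, 230.33628066]), 'ee_rot': array([ 9.83030217e-01, -1.83441078e-01, -1.30714463e-04,  9.73090203e-04]), 'contact_force': array([ 0.57488785, -1.0779439 ,  0.2579288 ]), 'wrist_torque': array([ 0.00512215, -0.067226  , -0.01305752]), 'grasp_force': 0.0, 'gripper_width': 85.38450139729707}
```

View pics/scene0.png

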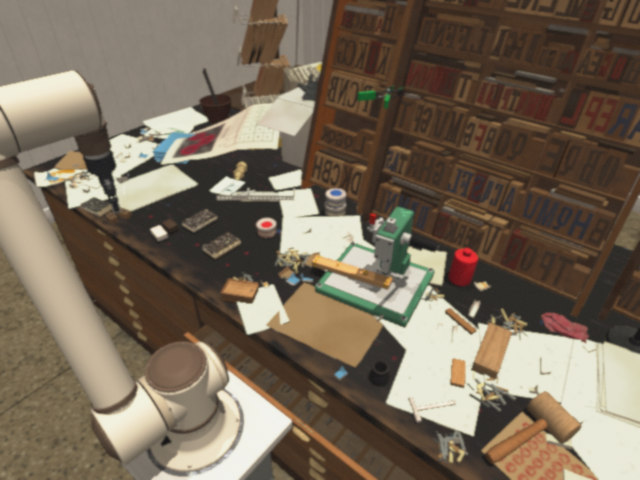

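View pics/top0.png

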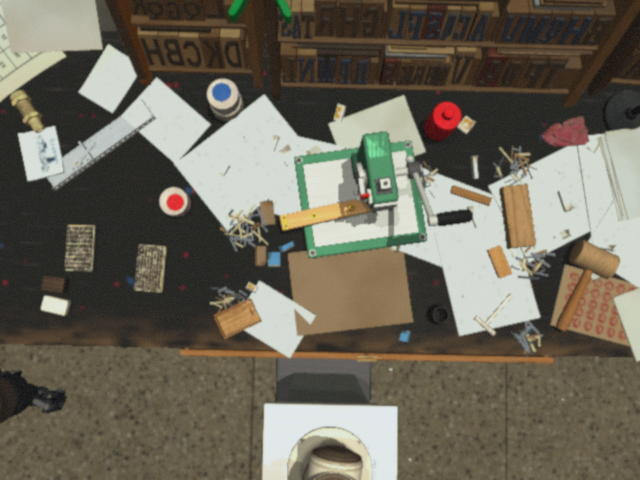

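The top view shows the bed with its corners near (296,157), (306,255) and (427,240), the bar from (282,222) to (370,207), the black handle at (455,216), the box at (237,318), the loupe at (438,314) and the red-topped tin at (174,201). Next I'll take crops and measure the press.

```bash
cat > h.py <<'E'
from bench import arm
import cv2,numpy as np
from scipy.spatial.transform import Rotation as R
P={n:arm.camera_params(n) for n in("scene","top")}
def ray(n,uv):
    p=P[n]; d=R.from_quat(p["orientation"]).apply(np.linalg.inv(p["K"])@[uv[0],uv[1],1.]); return p["position"],d
def onz(n,uv,z):
    o,d=ray(n,uv); return o+d*(z-o[2])/d[2]
def proj(n,X):
    p=P[n]; c=R.from_quat(p["orientation"]).inv().apply(np.array(X)-p["position"]); q=p["K"]@c; return q[:2]/q[2]
E
python3 - <<'E'
from h import *
t=cv2.imread("pics/top0.png"); s=cv2.imread("pics/scene0.png")
cv2.imwrite("pics/topc.png",cv2.resize(t[120:270,270:480],None,fx=3.8,fy=3.8,interpolation=cv2.INTER_CUBIC))
cv2.imwrite("pics/scc.png",cv2.resize(s[195:335,300:450],None,fx=4.2,fy=4.2,interpolation=cv2.INTER_CUBIC))
h=cv2.cvtColor(t,cv2.COLOR_BGR2HSV); m=cv2.inRange(h,(60,90,40),(90,255,255)); m[:120]=0
c=max(cv2.findContours(m,0,1)[0],key=cv2.contourArea); print(cv2.approxPolyDP(c,4,True)[:,0].tolist())
E
```

```text
[[411, 148], [401, 142], [390, 144], [386, 133], [365, 135], [359, 151], [303, 157], [296, 164], [303, 208], [303, 163], [347, 156], [354, 167], [355, 161], [365, 160], [374, 202], [396, 199], [390, 151], [404, 148], [412, 154]]
```

View pics/topc.png

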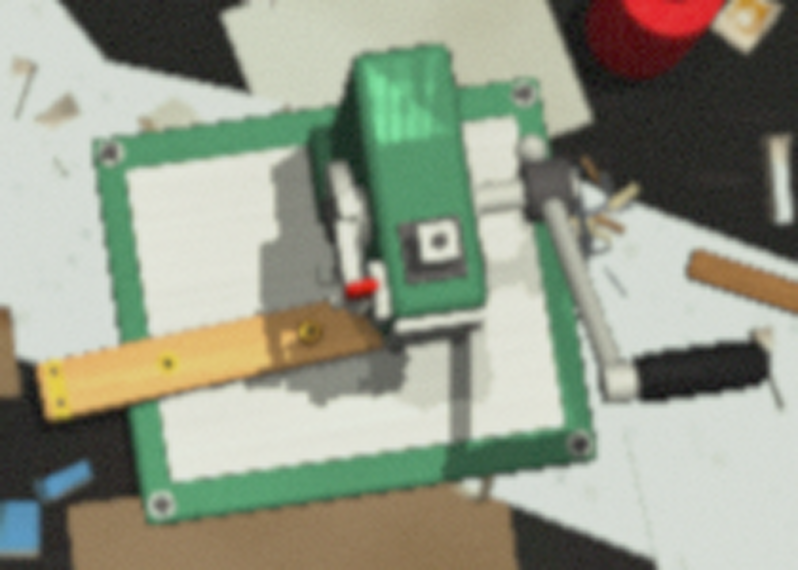

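View pics/scc.png

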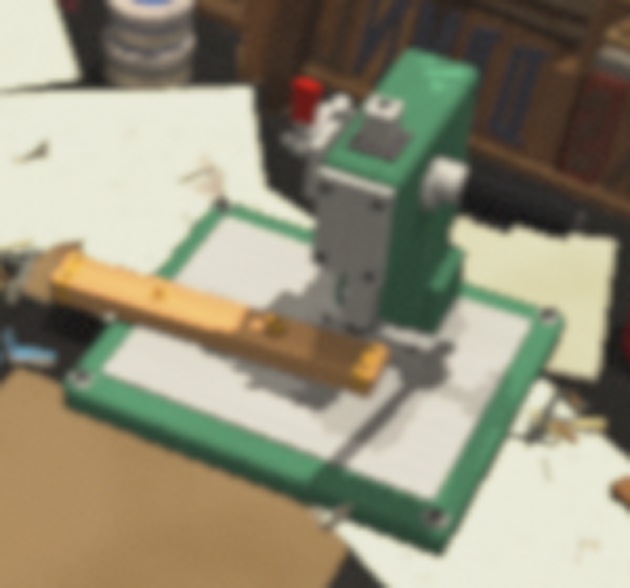

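The top crop shows four bed screws at (110,153), (524,92), (580,443) and (161,505), the proud bush at (309,332), the flush bush at (167,363), the ram end at (438,240), the red tab at (362,288) and the handle from (640,378) to (768,362). The lever's shadow shows in the scene view, but the lever itself isn't obvious there. Next I'll compute positions.

```bash
cat >> h.py <<'E'
def tc(u,v): return ((u+.5)/3.8-.5+270,(v+.5)/3.8-.5+120)
def sc(u,v): return ((u+.5)/4.2-.5+300,(v+.5)/4.2-.5+195)
E
python3 - <<'E'
from h import *
np.set_printoptions(precision=1,suppress=True)
T=[tc(110,153),tc(524,92),tc(580,443),tc(161,505)]   # BL,BR,FR,FL
S=[sc(220,205),sc(548,316),sc(434,516),sc(82,376)]
for n,C in(("top",T),("scene",S)):
    c=np.array([onz(n,q,30)for q in C]); print(n,c[:,:2].tolist())
    ey=(c[0]-c[1]+c[3]-c[2])/2; ex=(c[0]-c[3]+c[1]-c[2])/2
    yaw=np.arctan2(-ey[0]+0,ey[1]); yx=np.arctan2(ex[1],ex[0]); print(np.linalg.norm(ex),np.linalg.norm(ey),yaw,yx)
    th=(yaw+yx)/2; Rz=R.from_euler('z',th); o=c.mean(0)-Rz.apply([10,30,30]); print("origin",o,"yaw",th)
    for k,X in dict(hole=(0,0,260),tab=(-20,45,275),grip=(-91,-117.5,289),ram=(0,0,70)).items(): 
        W=o+Rz.apply(X); print(k,W,"top",proj("top",W),"scene",proj("scene",W))
print("meas top hole",tc(438,240),"tab",tc(362,288),"grip",tc(704,370), "bush",tc(309,332))
b=onz("top",tc(309,332),60);f=onz("top",tc(167,363),50);e=onz("top",tc(55,390),50);print("bush",b,f,e,"bar yaw",np.arctan2(*(b-f)[:2])*1, np.linalg.norm(b-f))
print("bush scene",onz("scene",sc(277,324),60),onz("scene",sc(158,292),50))
# box, loupe, tin
for q,z in(((237,318),32),((438,314),43),((174,201),37)): print(onz("top",q,z))
E
```

```text
top [[733.3819591960378, 92.07932478351486], [779.1482476156258, -170.19871821983807], [555.734602922893, -207.78635695808092], [510.6710668870033, 54.61427781685751]]
226.1968214556516 266.24132470645355 0.1714162346987559 0.16667188917655457
origin [639.9 -89.1   0. ] yaw 0.16904406193765523
hole [639.9 -89.1 260. ] top [384.9 182.8] scene [389.7 220. ]
tab [612.6 -48.1 275. ] top [365.  194.5] scene [371.6 214.4]
grip [ 570.  -220.2  289. ] top [453.3 217.1] scene [421.9 243.4]
ram [639.9 -89.1  70. ] top [374.9 197.5] scene [383.5 272.5]
scene [[734.4120311375791, 90.88472305169864], [780.0045572394467, -173.3783577913082], [557.7097534466914, -208.77201432255606], [514.9056031303119, 53.354459515774465]]
223.88960814315422 266.88009277548645 0.16637775925908924 0.16358548800897238
origin [641.8 -90.7   0. ] yaw 0.1649816236340308
hole [641.8 -90.7 260. ] top [385.7 181.8] scene [390.6 219.9]
tab [614.7 -49.6 275. ] top [365.8 193.5] scene [372.5 214.3]
grip [ 571.4 -221.6  289. ] top [454.  216.4] scene [422.7 243.4]
ram [641.8 -90.7  70. ] top [375.6 196.7] scene [384.4 272.4]
meas top hole (384.89473684210526, 182.78947368421052) tab (364.89473684210526, 195.42105263157896) grip (454.89473684210526, 217.0) bush (350.9473684210526, 207.0)
bush [617.8 -34.2  60. ] [597.7  52.9  50. ] [579.3 121.9  50. ] bar yaw 2.9156065634716097 89.96297027930393
bush scene [618.8 -40.5  60. ] [602.3  52.6  50. ]
[352.2 227.5  32. ]
[ 372.3 -243.9   43. ]
[625.5 385.6  37. ]
```

Both views agree: the press origin is at about (640.5, -89.5) with yaw 0.168, and the insets and projections match. The proud bush is at (618, -34) and the bar's yaw is about 0.22. Next I'll move above the bar's left end.

```bash
R='[{"x":0.13,"y":-0.175,"az":-0.0444}]'; python3 -m handwheel '[{"x":0.13,"y":-0.175,"az":-0.0444},{"x":0.13,"y":-0.175,"az":-0.0444},{"x":0.13,"y":-0.175,"az":-0.0444},{"x":0.13,"y":-0.175,"az":-0.0444},{"x":0.13,"y":-0.175,"az":-0.0444},{"x":0.13,"y":-0.175,"az":-0.0444},{"x":0.13,"y":-0.175,"az":-0.0444},{"x":0.13,"y":-0.175,"az":-0.0444}]' 1
python3 -m handwheel '[{"x":0.13,"y":-0.175,"az":-0.0444},{"x":0.13,"y":-0.175,"az":-0.0444},{"x":0.13,"y":-0.175,"az":-0.0444},{"x":0.13,"y":-0.175,"az":-0.0444},{"x":0.13,"y":-0.175,"az":-0.0444},{"x":0.13,"y":-0.175,"az":-0.0444},{"x":0,"y":0,"z":-0.2,"az":0},{"x":0,"y":0,"z":-0.2,"az":0}]'
```

```text
invalid input at $[0]: expected keys x, y, z, ax, ay, az
invalid input at $[0]: expected keys x, y, z, ax, ay, az
```

```bash
python3 -m handwheel '[{"x":0.13,"y":-0.175,"z":0,"ax":0,"ay":0,"az":-0.0444},{"x":0.13,"y":-0.175,"z":0,"ax":0,"ay":0,"az":-0.0444},{"x":0.13,"y":-0.175,"z":0,"ax":0,"ay":0,"az":-0.0444},{"x":0.13,"y":-0.175,"z":0,"ax":0,"ay":0,"az":-0.0444},{"x":0.13,"y":-0.175,"z":0,"ax":0,"ay":0,"az":-0.0444},{"x":0.13,"y":-0.175,"z":0,"ax":0,"ay":0,"az":-0.0444},{"x":0.13,"y":-0.175,"z":0,"ax":0,"ay":0,"az":-0.0444},{"x":0.13,"y":-0.175,"z":0,"ax":0,"ay":0,"az":-0.0444}]' 1
python3 -m handwheel '[{"x":0.13,"y":-0.175,"z":0,"ax":0,"ay":0,"az":-0.0444},{"x":0.13,"y":-0.175,"z":0,"ax":0,"ay":0,"az":-0.0444},{"x":0.13,"y":-0.175,"z":0,"ax":0,"ay":0,"az":-0.0444},{"x":0.13,"y":-0.175,"z":0,"ax":0,"ay":0,"az":-0.0444},{"x":0.13,"y":-0.175,"z":0,"ax":0,"ay":0,"az":-0.0444},{"x":0.13,"y":-0.175,"z":0,"ax":0,"ay":0,"az":-0.0444},{"x":0,"y":0,"z":-0.2,"ax":0,"ay":0,"az":0},{"x":0,"y":0,"z":-0.2,"ax":0,"ay":0,"az":0}]'
```

```text
clock: 0.9
position: [433.8, 301.3, 231.1]
ee_rot: [0.894, -0.448, -0.0, 0.0]
contact_force: [0.2, 1.3, 0.8]
gripper_width: 85.3
grasp_force: 0.0
clock: 1.7
position: [590.4, 91.6, 150.8]
ee_rot: [0.781, -0.624, 0.0, -0.001]
contact_force: [1.0, -0.1, -1.2]
gripper_width: 85.4
grasp_force: 0.0
```

```bash
python3 -m handwheel '[{"x":0,"y":0,"z":-0.14,"ax":0,"ay":0,"az":0},{"x":0,"y":0,"z":-0.14,"ax":0,"ay":0,"az":0},{"x":0,"y":0,"z":-0.12,"ax":0,"ay":0,"az":0},{"x":0,"y":0,"z":-0.09,"ax":0,"ay":0,"az":0},{"x":0,"y":0,"z":-0.05,"ax":0,"ay":0,"az":0},{"x":0,"y":0,"z":-0.03,"ax":0,"ay":0,"az":0},{"x":0,"y":0,"z":0,"ax":0,"ay":0,"az":0},{"x":0,"y":0,"z":0,"ax":0,"ay":0,"az":0}]'
python3 -m handwheel '[{"x":0,"y":0,"z":0,"ax":0,"ay":0,"az":0},{"x":0,"y":0,"z":0,"ax":0,"ay":0,"az":0},{"x":0,"y":0,"z":0,"ax":0,"ay":0,"az":0},{"x":0,"y":0,"z":0,"ax":0,"ay":0,"az":0},{"x":0,"y":0,"z":0,"ax":0,"ay":0,"az":0},{"x":0,"y":0,"z":0,"ax":0,"ay":0,"az":0},{"x":0,"y":0,"z":0,"ax":0,"ay":0,"az":0},{"x":0,"y":0,"z":0,"ax":0,"ay":0,"az":0}]' -1
python3 - <<'E'
from h import *
t=arm.get_image("top"); s=arm.get_image("scene")
a=cv2.resize(t[120:270,270:375],None,fx=3.8,fy=3.8,interpolation=cv2.INTER_CUBIC)
b=cv2.resize(s[235:320,300:395],None,fx=4.2,fy=4.2,interpolation=cv2.INTER_CUBIC)
im=np.zeros((570,800,3),np.uint8); im[:,:399]=a; im[:357,400:799]=b; cv2.imwrite("pics/g1.png",im[:,:,::-1])
E
```

```text
clock: 2.5
position: [589.9, 93.2, 38.1]
ee_rot: [0.782, -0.623, 0.0, -0.001]
contact_force: [0.5, 0.8, 0.1]
gripper_width: 85.5
grasp_force: 0.0
clock: 3.3
position: [589.3, 93.0, 37.9]
ee_rot: [0.782, -0.623, 0.0, -0.0]
contact_force: [-2.7, -0.3, 5.2]
gripper_width: 34.3
grasp_force: 64.2
```

View pics/g1.png

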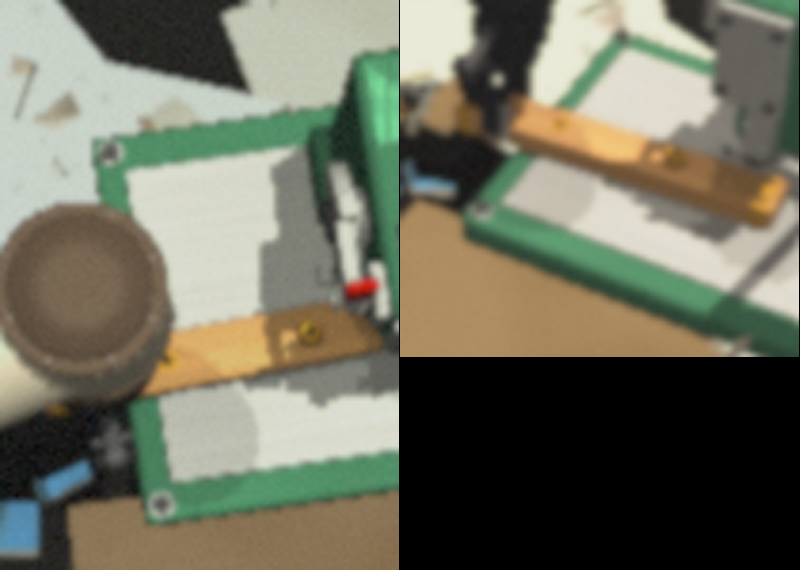

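The fingers are closed on the bar and the bush is still at crop (310,332). Next I'll turn the bar parallel to the fence and slide it home.

```bash
python3 -m handwheel '[{"x":0.012,"y":-0.0716,"z":0,"ax":0,"ay":0,"az":-0.009},{"x":0.012,"y":-0.0716,"z":0,"ax":0,"ay":0,"az":-0.009},{"x":0.012,"y":-0.0716,"z":0,"ax":0,"ay":0,"az":-0.009},{"x":0.012,"y":-0.0716,"z":0,"ax":0,"ay":0,"az":-0.009},{"x":0.044,"y":0.0075,"z":0,"ax":0,"ay":0,"az":0},{"x":0.044,"y":0.0075,"z":0,"ax":0,"ay":0,"az":0},{"x":0,"y":0,"z":0,"ax":0,"ay":0,"az":0},{"x":0,"y":0,"z":0,"ax":0,"ay":0,"az":0}]'
python3 - <<'E'
from h import *
s=arm.get_image("scene"); t=arm.get_image("top")
b=cv2.resize(s[240:310,315:415],None,fx=8,fy=8,interpolation=cv2.INTER_CUBIC)
cv2.imwrite("pics/g2.png",b[:,:,::-1])
o=np.array([640.5,-89.5,0]);Rz=R.from_euler('z',.168)
pts=dict(bush=(0,0,60),flush=(0,90,50),fr=(-18,-80,50),br=(18,-80,50),frb=(-18,-80,30),fl=(-18,90,50),bl=(18,90,50),fence_r=(19.5,-45,42),fence_l=(19.5,45,42),ram=(0,0,70))
for k,v in pts.items(): print(k,(8*(proj("scene",o+Rz.apply(v))+.5-[315,240])-.5).round(), proj("top",o+Rz.apply(v)).round(1))
E
```

```text
clock: 4.2
position: [615.9, 36.5, 38.1]
ee_rot: [0.764, -0.646, -0.0, 0.001]
contact_force: [-2.3, -2.0, 8.0]
gripper_width: 34.6
grasp_force: 64.7
bush [551. 283.] [374.6 197.9]
flush [330. 224.] [336.6 204. ]
fr [736. 408.] [408.8 201.2]
br [771. 347.] [406.4 186.3]
frb [729. 447.] [407.4 202.5]
fl [309. 251.] [337.7 211.5]
bl [350. 196.] [335.4 196.6]
fence_r [680. 328.] [391.2 188.4]
fence_l [458. 248.] [353.9 193.8]
ram [554. 263.] [375.1 197.3]
```

View pics/g2.png

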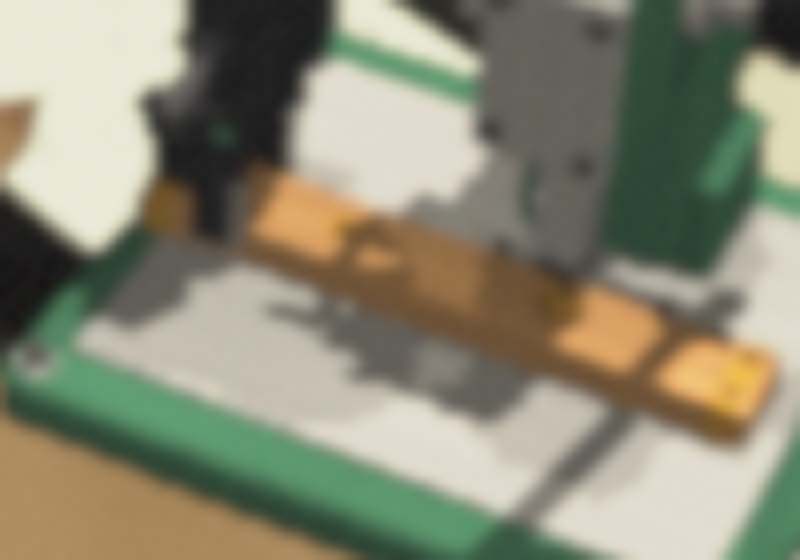

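The bar lies parallel to the fence, with its right end at (775,350) against a predicted (771,347). The bushes at (345,225) and (560,298) sit about 2 mm too far right and slightly forward. I'll correct that using the measured TCP and watch for fence contact.

```bash
python3 -m handwheel '[{"x":0.005,"y":0.004,"z":0,"ax":0,"ay":0,"az":0},{"x":0.005,"y":0.004,"z":0,"ax":0,"ay":0,"az":0},{"x":0.005,"y":0.005,"z":0,"ax":0,"ay":0,"az":0},{"x":0,"y":0,"z":0,"ax":0,"ay":0,"az":0},{"x":0,"y":0,"z":0,"ax":0,"ay":0,"az":0},{"x":0,"y":0,"z":0,"ax":0,"ay":0,"az":0},{"x":0,"y":0,"z":0,"ax":0,"ay":0,"az":0},{"x":0,"y":0,"z":0,"ax":0,"ay":0,"az":0}]'
python3 - <<'E'
from h import *
s=arm.get_image("scene").astype(float)
for _ in range(5): s+=arm.get_image("scene")
s=(s/6).astype(np.uint8)
cv2.imwrite("pics/s3.png",s[:,:,::-1])
h=cv2.cvtColor(s,cv2.COLOR_RGB2HSV); 
b=cv2.resize(s[250:305,345:415],None,fx=11,fy=10.9,interpolation=cv2.INTER_CUBIC)
m=cv2.inRange(h,(18,130,120),(32,255,255)); m[:240]=0;m[320:]=0;m[:,:310]=0;m[:,430:]=0
n,l,st,c=cv2.connectedComponentsWithStats(m); print(st[1:].tolist(),c[1:].round(1).tolist())
o=np.array([640.5,-89.5,0]);Rz=R.from_euler('z',.168)
for v in((0,90,50),(0,0,60),(0,-76,50),(18,-80,50),(-18,-80,50),(-18,-80,30)): print(v,proj("scene",o+Rz.apply(v)).round(1))
cv2.imwrite("pics/g3.png",b[:,:,::-1])
E
```

```text
clock: 5.1
position: [617.5, 37.7, 38.2]
ee_rot: [0.764, -0.646, -0.001, 0.003]
contact_force: [-5.2, -4.8, 10.5]
gripper_width: 34.4
grasp_force: 64.9
[[400, 284, 11, 9, 55]] [[405.3, 287.2]]
(0, 90, 50) [355.8 267.5]
(0, 0, 60) [383.5 274.9]
(0, -76, 50) [407.4 286.2]
(18, -80, 50) [410.9 282.9]
(-18, -80, 50) [406.5 290.5]
(-18, -80, 30) [405.7 295.5]
```

View pics/g3.png

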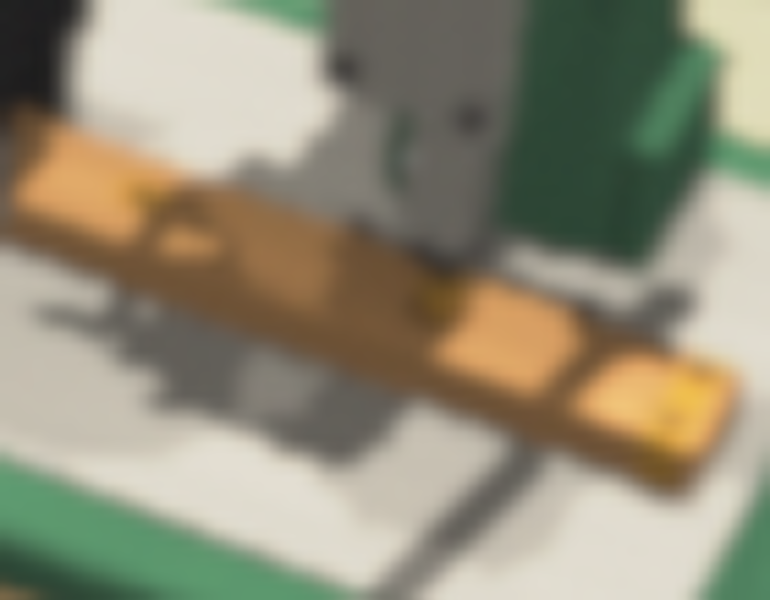

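The right end sits at about (411.8,283.6) against a predicted (410.9,282.9), and the proud bush at (384.3,276.7). The bar is therefore still about 1.5 mm too far right and 1 mm too far forward, so I'll nudge it.

```bash
python3 -m handwheel '[{"x":0,"y":0,"z":0.003,"ax":0,"ay":0,"az":0},{"x":0.003,"y":0.008,"z":0,"ax":0,"ay":0,"az":0},{"x":0.003,"y":0.007,"z":0,"ax":0,"ay":0,"az":0},{"x":0,"y":0,"z":0,"ax":0,"ay":0,"az":0},{"x":0,"y":0,"z":0,"ax":0,"ay":0,"az":0},{"x":0,"y":0,"z":0,"ax":0,"ay":0,"az":0},{"x":0,"y":0,"z":0,"ax":0,"ay":0,"az":0},{"x":0,"y":0,"z":0,"ax":0,"ay":0,"az":0}]'
```

```text
clock: 6.2
position: [619.5, 41.1, 38.1]
ee_rot: [0.763, -0.646, -0.0, 0.002]
contact_force: [-2.8, -4.0, 6.7]
gripper_width: 34.0
grasp_force: 64.5
```

```bash
python3 -m handwheel '[{"x":0,"y":-0.005,"z":0,"ax":0,"ay":0,"az":0},{"x":0,"y":0,"z":0,"ax":0,"ay":0,"az":0},{"x":0,"y":0,"z":0,"ax":0,"ay":0,"az":0},{"x":0,"y":0,"z":0,"ax":0,"ay":0,"az":0},{"x":0,"y":0,"z":0,"ax":0,"ay":0,"az":0},{"x":0,"y":0,"z":0,"ax":0,"ay":0,"az":0},{"x":0,"y":0,"z":0,"ax":0,"ay":0,"az":0},{"x":0,"y":0,"z":0,"ax":0,"ay":0,"az":0}]'
python3 -m handwheel '[{"x":0,"y":0,"z":0,"ax":0,"ay":0,"az":0},{"x":0,"y":0,"z":0,"ax":0,"ay":0,"az":0},{"x":0,"y":0,"z":0,"ax":0,"ay":0,"az":0},{"x":0,"y":0,"z":0,"ax":0,"ay":0,"az":0},{"x":0,"y":0,"z":0.2,"ax":0,"ay":0,"az":0},{"x":0,"y":0,"z":0.25,"ax":0,"ay":0,"az":0},{"x":0,"y":0,"z":0.25,"ax":0,"ay":0,"az":0},{"x":0,"y":0,"z":0.25,"ax":0,"ay":0,"az":0}]' 1
```

```text
clock: 7.0
position: [619.5, 41.0, 38.1]
ee_rot: [0.763, -0.646, -0.001, 0.002]
contact_force: [-3.1, -2.3, 7.2]
gripper_width: 34.2
grasp_force: 64.5
clock: 7.8
position: [620.4, 43.3, 229.8]
ee_rot: [0.764, -0.645, -0.0, 0.0]
contact_force: [1.8, 0.5, -0.1]
gripper_width: 85.7
grasp_force: 0.0
```

```bash
python3 -m handwheel '[{"x":-0.1,"y":0.22,"z":0.08,"ax":0,"ay":0,"az":0},{"x":-0.1,"y":0.22,"z":0.08,"ax":0,"ay":0,"az":0},{"x":-0.1,"y":0.22,"z":0.08,"ax":0,"ay":0,"az":0},{"x":-0.1,"y":0.22,"z":0.08,"ax":0,"ay":0,"az":0},{"x":-0.1,"y":0.22,"z":0.06,"ax":0,"ay":0,"az":0},{"x":0,"y":0,"z":0,"ax":0,"ay":0,"az":0},{"x":0,"y":0,"z":0,"ax":0,"ay":0,"az":0},{"x":0,"y":0,"z":0,"ax":0,"ay":0,"az":0}]' -1
python3 - <<'E'
from h import *
t=arm.get_image("top"); s=arm.get_image("scene")
a=cv2.resize(t[180:225,315:400],None,fx=9,fy=9,interpolation=cv2.INTER_CUBIC)[:, :790]
b=cv2.resize(s[255:310,325:425],None,fx=7,fy=5.4,interpolation=cv2.INTER_CUBIC)[:190]
b=cv2.resize(s[255:300,330:418],None,fx=4.3,fy=4.3,interpolation=cv2.INTER_CUBIC)
im=np.zeros((600,765,3),np.uint8); im[:405,:765]=a[:,:765]; im[407:407+193,:b.shape[1]]=b[:193]
cv2.imwrite("pics/g4.png",im[:,:,::-1])
o=np.array([640.5,-89.5,0]);Rz=R.from_euler('z',.168)
for v in((0,90,50),(-18,170,50),(18,170,50)): print(v,(9*(proj("top",o+Rz.apply(v))+.5-[315,180])-.5).round(1))
for v in((0,90,50),(-18,170,50),(18,170,50),(18,-80,50)): print(v,(4.3*(proj("scene",o+Rz.apply(v))+.5-[330,255])-.5+[0,407]).round(1))
E
```

```text
clock: 8.6
position: [522.0, 259.5, 302.1]
ee_rot: [0.764, -0.645, -0.0, 0.001]
contact_force: [-0.3, -0.2, -0.0]
gripper_width: -0.2
grasp_force: 0.0
(0, 90, 50) [198.1 220.2]
(-18, 170, 50) [-93.9 331.3]
(18, 170, 50) [-113.6  196.4]
(0, 90, 50) [112.6 462.5]
(-18, 170, 50) [  1.1 440.6]
(18, 170, 50) [ 24.5 412.3]
(18, -80, 50) [349.6 528.8]
```

View pics/g4.png

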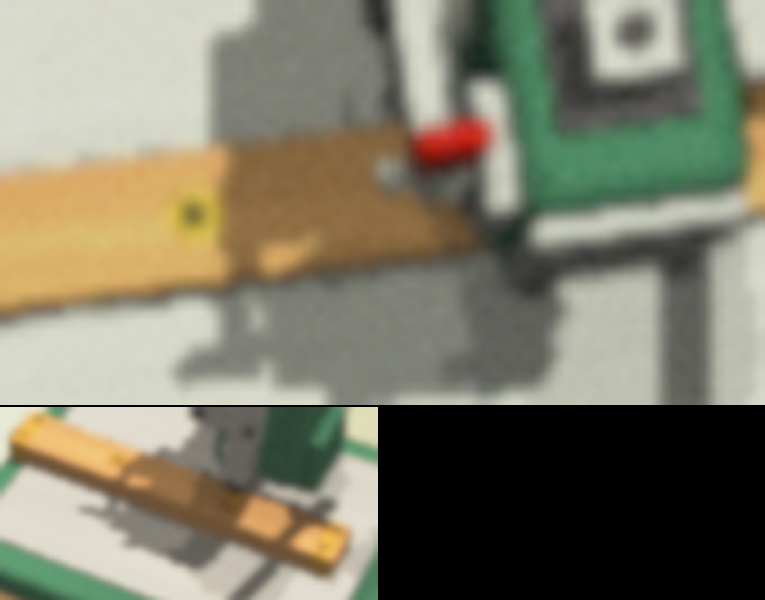

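The flush bush is at (195,213) against a predicted (198,220), and the right end in the scene view is at (350,530) against (349.6,528.8). The bush is under the ram to about 1–2 mm. Next is the catch.

```bash
python3 -m handwheel '[{"x":0.085,"y":-0.188,"z":0,"ax":0,"ay":0,"az":0},{"x":0.085,"y":-0.188,"z":0,"ax":0,"ay":0,"az":0},{"x":0.085,"y":-0.188,"z":0,"ax":0,"ay":0,"az":0},{"x":0.085,"y":-0.188,"z":0,"ax":0,"ay":0,"az":0},{"x":0.085,"y":-0.188,"z":0,"ax":0,"ay":0,"az":0},{"x":0.085,"y":-0.188,"z":0,"ax":0,"ay":0,"az":0},{"x":0.085,"y":-0.188,"z":0,"ax":0,"ay":0,"az":0},{"x":0.085,"y":-0.188,"z":0,"ax":0,"ay":0,"az":0}]'
python3 -m handwheel '[{"x":0,"y":0,"z":0,"ax":0,"ay":0,"az":0},{"x":0,"y":0,"z":0,"ax":0,"ay":0,"az":0},{"x":0,"y":0,"z":-0.07,"ax":0,"ay":0,"az":0},{"x":0,"y":0,"z":-0.07,"ax":0,"ay":0,"az":0},{"x":0,"y":0,"z":-0.07,"ax":0,"ay":0,"az":0},{"x":0,"y":0,"z":0,"ax":0,"ay":0,"az":0},{"x":0,"y":0,"z":0,"ax":0,"ay":0,"az":0},{"x":0,"y":0,"z":0,"ax":0,"ay":0,"az":0}]'
```

```text
clock: 9.5
position: [658.4, -44.0, 302.3]
ee_rot: [0.764, -0.646, -0.0, 0.0]
contact_force: [0.4, 1.6, -0.0]
gripper_width: -0.1
grasp_force: 0.0
clock: 10.3
position: [658.5, -40.3, 262.0]
ee_rot: [0.764, -0.645, 0.001, -0.001]
contact_force: [0.7, 1.1, 0.1]
gripper_width: -0.1
grasp_force: 0.0
```

```bash
python3 -m handwheel '[{"x":-0.0463,"y":-0.0078,"z":0,"ax":0,"ay":0,"az":0},{"x":-0.0463,"y":-0.0078,"z":0,"ax":0,"ay":0,"az":0},{"x":-0.0463,"y":-0.0078,"z":0,"ax":0,"ay":0,"az":0},{"x":-0.0463,"y":-0.0078,"z":0,"ax":0,"ay":0,"az":0},{"x":-0.0463,"y":-0.0078,"z":-0.025,"ax":0,"ay":0,"az":0},{"x":-0.0463,"y":-0.0078,"z":-0.025,"ax":0,"ay":0,"az":0},{"x":-0.0463,"y":-0.0078,"z":-0.025,"ax":0,"ay":0,"az":0},{"x":-0.0463,"y":-0.0078,"z":-0.025,"ax":0,"ay":0,"az":0}]'
python3 -m handwheel '[{"x":-0.03,"y":-0.005,"z":0,"ax":0,"ay":0,"az":0},{"x":0,"y":0,"z":0,"ax":0,"ay":0,"az":0},{"x":0,"y":0,"z":0,"ax":0,"ay":0,"az":0},{"x":0,"y":0,"z":0.2,"ax":0,"ay":0,"az":0},{"x":0,"y":0,"z":0.25,"ax":0,"ay":0,"az":0},{"x":0,"y":0,"z":0.25,"ax":0,"ay":0,"az":0},{"x":0,"y":0,"z":0,"ax":0,"ay":0,"az":0},{"x":0,"y":0,"z":0,"ax":0,"ay":0,"az":0}]'
```

```text
clock: 11.1
position: [583.7, -53.3, 241.4]
ee_rot: [0.764, -0.645, 0.001, -0.001]
contact_force: [1.0, 0.2, -0.5]
gripper_width: 0.1
grasp_force: 0.4
clock: 11.9
position: [578.5, -53.9, 382.1]
ee_rot: [0.764, -0.645, 0.001, -0.001]
contact_force: [0.6, 0.4, -0.9]
gripper_width: -0.2
grasp_force: 0.0
```

```bash
python3 -m handwheel '[{"x":-0.008,"y":-0.218,"z":0,"ax":0,"ay":0,"az":0},{"x":-0.009,"y":-0.218,"z":0,"ax":0,"ay":0,"az":0},{"x":-0.009,"y":-0.218,"z":0,"ax":0,"ay":0,"az":0},{"x":-0.008,"y":-0.216,"z":0,"ax":0,"ay":0,"az":0},{"x":0,"y":0,"z":0,"ax":0,"ay":0,"az":0},{"x":0,"y":0,"z":0,"ax":0,"ay":0,"az":0},{"x":0,"y":0,"z":0,"ax":0,"ay":0,"az":0},{"x":0,"y":0,"z":0,"ax":0,"ay":0,"az":0}]' 1
python3 - <<'E'
from h import *
o=np.array([640.5,-89.5,0]);Rz=R.from_euler('z',.168)
for n in("top","scene"):
    im=arm.get_image(n); h=cv2.cvtColor(im,cv2.COLOR_RGB2HSV)
    m=cv2.inRange(h,(0,150,90),(8,255,255))|cv2.inRange(h,(172,150,90),(180,255,255))
    c=proj(n,o+Rz.apply((-20,45,260))); 
    w=np.zeros_like(m);x,y=c.astype(int); w[y-35:y+45,x-45:x+45]=255
    k,l,st,ce=cv2.connectedComponentsWithStats(m&w); print(n,[(a[4],b.round(1).tolist()) for a,b in zip(st[1:],ce[1:])])
    for th in(0,.8,1.1,1.3,1.5): print(th,proj(n,o+Rz.apply((-20-34*np.sin(th),45,225+34*np.cos(th)))).round(1))
    if n=="top": cv2.imwrite("pics/t5.png",cv2.resize(im[150:270,300:500],None,fx=4,fy=4,interpolation=cv2.INTER_CUBIC)[:,:,::-1])
E
```

```text
clock: 12.7
position: [571.4, -227.0, 380.4]
ee_rot: [0.765, -0.644, -0.0, 0.0]
contact_force: [0.4, 0.2, -1.0]
gripper_width: 85.5
grasp_force: 0.0
top [(np.int32(104), [365.9, 213.0])]
0 [364.5 195.5]
0.8 [365.8 208.1]
1.1 [365.9 211.6]
1.3 [365.8 213.1]
1.5 [365.6 214.1]
scene [(np.int32(36), [367.0, 232.6])]
0 [371.4 219.2]
0.8 [367.4 227. ]
1.1 [366.3 230.7]
1.3 [365.7 233. ]
1.5 [365.4 235.2]
```

The catch is over at about 1.25 rad in both views. Next I'll go down onto the handle and grip it.

```bash
python3 -m handwheel '[{"x":0,"y":0,"z":-0.15,"ax":0,"ay":0,"az":0},{"x":0,"y":0,"z":-0.15,"ax":0,"ay":0,"az":0},{"x":0,"y":0,"z":-0.12,"ax":0,"ay":0,"az":0},{"x":0,"y":0,"z":-0.09,"ax":0,"ay":0,"az":0},{"x":0,"y":0,"z":-0.05,"ax":0,"ay":0,"az":0},{"x":0,"y":0,"z":0,"ax":0,"ay":0,"az":0},{"x":0,"y":0,"z":0,"ax":0,"ay":0,"az":0},{"x":0,"y":0,"z":0,"ax":0,"ay":0,"az":0}]'
python3 -m handwheel '[{"x":0,"y":0,"z":0,"ax":0,"ay":0,"az":0},{"x":0,"y":0,"z":0,"ax":0,"ay":0,"az":0},{"x":0,"y":0,"z":0,"ax":0,"ay":0,"az":0},{"x":0,"y":0,"z":0,"ax":0,"ay":0,"az":0},{"x":0,"y":0,"z":0,"ax":0,"ay":0,"az":0},{"x":0,"y":0,"z":0,"ax":0,"ay":0,"az":0},{"x":0,"y":0,"z":0,"ax":0,"ay":0,"az":0},{"x":0,"y":0,"z":0,"ax":0,"ay":0,"az":0}]' -1
python3 - <<'E'
import numpy as np
from math import *
p=None
for i in range(0,13):
    t=i*.08; a=radians(40)-t; q=np.array([32-160*cos(a),186+160*sin(a)])
    if p is not None: d=q-p; print(round(t,2),"x %.4f y %.4f z %.4f"%(d[0]*cos(.168)/200,d[0]*sin(.168)/200,d[1]/200), (q-[-90.6,288.8]).round(1))
    p=q
E
```

```text
clock: 13.6
position: [571.9, -228.2, 270.3]
ee_rot: [0.764, -0.645, 0.001, -0.001]
contact_force: [0.3, -0.1, 1.0]
gripper_width: 85.2
grasp_force: 0.0
clock: 14.4
position: [570.5, -228.3, 268.9]
ee_rot: [0.764, -0.645, -0.001, 0.001]
contact_force: [-4.4, -1.2, 2.6]
gripper_width: 25.9
grasp_force: 58.9
0.08 x -0.0386 y -0.0065 z -0.0506 [ -7.8 -10.1]
0.16 x -0.0345 y -0.0058 z -0.0536 [-14.8 -20.8]
0.24 x -0.0301 y -0.0051 z -0.0562 [-20.9 -32. ]
0.32 x -0.0256 y -0.0043 z -0.0585 [-26.1 -43.7]
0.4 x -0.0209 y -0.0035 z -0.0604 [-30.3 -55.8]
0.48 x -0.0161 y -0.0027 z -0.0619 [-33.6 -68.2]
0.56 x -0.0112 y -0.0019 z -0.0630 [-35.9 -80.8]
0.64 x -0.0062 y -0.0010 z -0.0637 [-37.1 -93.5]
0.72 x -0.0011 y -0.0002 z -0.0640 [ -37.4 -106.3]
0.8 x 0.0039 y 0.0007 z -0.0639 [ -36.6 -119.1]
0.88 x 0.0089 y 0.0015 z -0.0633 [ -34.8 -131.7]
0.96 x 0.0139 y 0.0024 z -0.0624 [ -31.9 -144.2]
```

```bash
python3 -m handwheel '[{"x":-0.0386,"y":-0.0065,"z":-0.0506,"ax":0,"ay":0,"az":0},{"x":-0.0345,"y":-0.0058,"z":-0.0536,"ax":0,"ay":0,"az":0},{"x":-0.0301,"y":-0.0051,"z":-0.0562,"ax":0,"ay":0,"az":0},{"x":-0.0256,"y":-0.0043,"z":-0.0585,"ax":0,"ay":0,"az":0},{"x":-0.0209,"y":-0.0035,"z":-0.0604,"ax":0,"ay":0,"az":0},{"x":0,"y":0,"z":0,"ax":0,"ay":0,"az":0},{"x":0,"y":0,"z":0,"ax":0,"ay":0,"az":0},{"x":0,"y":0,"z":0,"ax":0,"ay":0,"az":0}]'
```

```text
clock: 15.2
position: [540.8, -233.4, 213.6]
ee_rot: [0.764, -0.645, -0.001, 0.001]
contact_force: [-5.7, -1.7, 4.9]
gripper_width: 26.1
grasp_force: 59.3
```

```bash
python3 -m handwheel '[{"x":-0.016,"y":-0.0027,"z":-0.062,"ax":0,"ay":0,"az":0},{"x":-0.011,"y":-0.0019,"z":-0.063,"ax":0,"ay":0,"az":0},{"x":-0.006,"y":-0.001,"z":-0.0637,"ax":0,"ay":0,"az":0},{"x":-0.001,"y":0,"z":-0.064,"ax":0,"ay":0,"az":0},{"x":0.004,"y":0.0007,"z":-0.0639,"ax":0,"ay":0,"az":0},{"x":0.009,"y":0.0015,"z":-0.0633,"ax":0,"ay":0,"az":0},{"x":0,"y":0,"z":0,"ax":0,"ay":0,"az":0},{"x":0,"y":0,"z":0,"ax":0,"ay":0,"az":0}]'
```

```text
clock: 16.0
position: [536.1, -234.1, 137.3]
ee_rot: [0.764, -0.645, -0.001, 0.001]
contact_force: [-7.0, -2.6, 4.9]
gripper_width: 26.7
grasp_force: 59.6
```

```bash
python3 -m handwheel '[{"x":0.003,"y":0,"z":-0.02,"ax":0,"ay":0,"az":0},{"x":0.003,"y":0,"z":-0.02,"ax":0,"ay":0,"az":0},{"x":0,"y":0,"z":0,"ax":0,"ay":0,"az":0},{"x":0,"y":0,"z":0,"ax":0,"ay":0,"az":0},{"x":0,"y":0,"z":0,"ax":0,"ay":0,"az":0},{"x":0,"y":0,"z":0,"ax":0,"ay":0,"az":0},{"x":0,"y":0,"z":0,"ax":0,"ay":0,"az":0},{"x":0,"y":0,"z":0,"ax":0,"ay":0,"az":0}]'
python3 - <<'E'
from h import *
s=arm.get_image("scene"); t=arm.get_image("top")
im=np.zeros((520,800,3),np.uint8)
im[:260]=cv2.resize(s[245:284,330:450],(800,260),interpolation=cv2.INTER_CUBIC)
a=cv2.resize(t[180:225,315:435],None,fx=5.7,fy=5.7,interpolation=cv2.INTER_CUBIC); im[262:262+a.shape[0],:a.shape[1]]=a[:258]
im[:260]=cv2.resize(s[250:302,330:490],(800,260),interpolation=cv2.INTER_CUBIC)
cv2.imwrite("pics/g6.png",im[:,:,::-1])
E
```

```text
clock: 16.8
position: [537.5, -234.0, 130.6]
ee_rot: [0.764, -0.645, -0.001, 0.001]
contact_force: [-8.1, 0.9, 9.9]
gripper_width: 26.3
grasp_force: 59.9
```

View pics/g6.png

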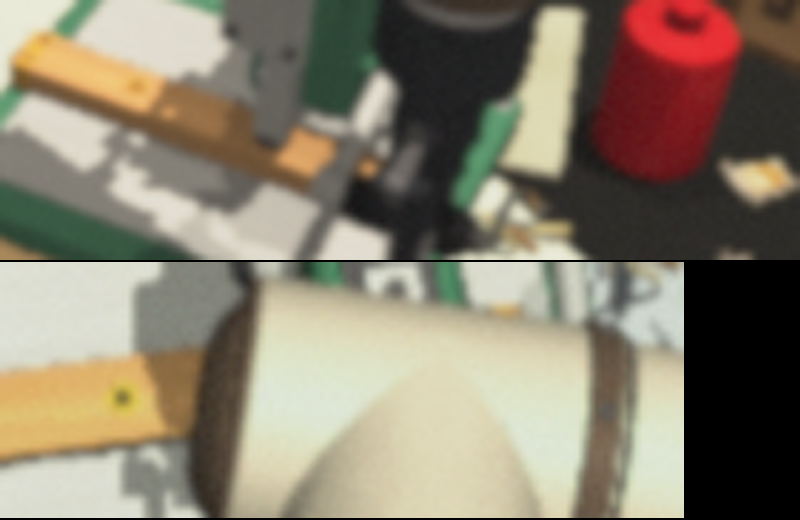

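The scene crop shows the ram foot down on the bar at (265,125), with no brass standing proud. The bar hasn't shifted: the flush bush is at top crop (122,398). Next I'll press firmer.

```bash
python3 -m handwheel '[{"x":0.003,"y":0,"z":-0.02,"ax":0,"ay":0,"az":0},{"x":0.001,"y":0,"z":-0.01,"ax":0,"ay":0,"az":0},{"x":0,"y":0,"z":0,"ax":0,"ay":0,"az":0},{"x":0,"y":0,"z":0,"ax":0,"ay":0,"az":0},{"x":0,"y":0,"z":0,"ax":0,"ay":0,"az":0},{"x":0,"y":0,"z":0,"ax":0,"ay":0,"az":0},{"x":0,"y":0,"z":0,"ax":0,"ay":0,"az":0},{"x":0,"y":0,"z":0,"ax":0,"ay":0,"az":0}]'
```

```text
clock: 17.7
position: [538.4, -234.0, 127.0]
ee_rot: [0.765, -0.644, -0.0, 0.001]
contact_force: [-12.4, 2.7, 20.4]
gripper_width: 26.3
grasp_force: 61.0
```

```bash
python3 -c "
from bench import arm
s=arm.read_state();print(s['clock'],s['position'],s['contact_force'],s['grasp_force']);print(arm.job_done())"
```

```text
17.7 [ 538.40885752 -233.96014981  126.98868677] [-12.41530555   2.71226998  20.40102335] 61.03699743747711
the job is handed in; nothing more can be done
None
```

I handed the job in at 17.7 s with the bar slid under the ram, the catch flipped to about 1.25 rad and the lever held down at about 0.94 rad with 20 N at the handle; by my measurements the bush is flush and centred to about 1–2 mm, and no verdict was returned.

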